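# Pack the removed cell blocks into the transit case

### The arm

A 6-joint arm with a two-finger parallel gripper is mounted at the origin on the work surface. World frame = base frame: x ahead of the robot, y to its left, z up, the work surface at z = 0. Lengths are in m, angles in rad, forces in N, time in s.
With the tool pointing down it reaches from about 0.375 to 0.9 m from the base axis. Payload 3.1 kg.
Tool frame: the origin (TCP) lies on the centre line of the jaws, within the pads' length; the fingertips stand 25 mm ahead of it and the grasp point (between the pads) lies 6 mm ahead of it; z points along the fingers, y is the line along which they close (so a half turn about z gives the same grasp; the last joint's range is limited). The gripper opens to 85 mm and grips with 20 to 120 N. Pads are 22 mm wide; open, the fingers measure 114 mm over their backs; the gripper's body (76 mm by 85 mm) begins 54 mm behind the grasp point. The pads swing forward as they close: fully open they stand 13 mm farther back than shut.
Start: joints at [-1.423, 0.527, 1.433, -0, 1.181, -0.178], TCP at [0.2, -0.592, 0.256] pointing down, gripper open.
Joint ranges: [-3.08, 3.08], [-0.75, 2.2], [0.22, 2.44], [-1.43, 4.57], [0, 2.65], [-2.85, 2.85]. Speed limits (rad/s): [2.79, 2.79, 3.14, 3.14, 3.14, 3.14].

### API

Orientations are given as a unit quaternion [w, x, y, z].
In Python, from cell import r gives the robot as it stands.
- The arm moves only by the tool play_rows, never from a script. Its argument "series" is a list of rows, each a list of 3 entries, a list of its own where there are three numbers: the turn, a rotation vector about the tool's x, y, z scaled (see below), then the shift along the tool's x, y, z scaled (see below), then the opening, from -1 (shut) to 1 (fully open). A call has 1 to 20 rows; each row shifts and turns the commanded pose from where the row before left it, along the tool's axes as they then stand; what a row does not reach is not made up. The controller multiplies each number of a shift by 40 cm and each number of a turn by 60 degrees. A row lasts 1/8 s, in which the tool goes at most 62.5 mm and 10.7 degrees, less where a joint would pass 70% of its speed; a pose out of reach is approached as far as the arm can. A call with a number of a shift or a turn outside -1 to 1 is refused whole. A call with a gripper value outside its range is refused whole. The fingers move at their own pace and stop on an object; "grip_force" is the grip in N (left out, the last holds). Time passes only in rows, so rows that do not move let the fingers close. It gives the time, the measured TCP pose, the force, the opening and the grip force at its end, in the units of the state.
- r.get_state(): the state, without advancing time (a new reading comes with each control period).
- r.capture(name): name is "side" or "top" or "wrist"; returns the picture (420x560x3 uint8, red, green, blue); there is no depth.
- r.calibration(name): a dict with "camera_matrix" (3x3 intrinsics, pixels), "k1" (the pictures are not rectified: a ray, as slopes to the right and down, at radius r is drawn at 1 + k1 r^2 times it, then the intrinsics apply), "T" (4x4, takes a point from camera to world coordinates); the wrist camera has in their place "hand_eye" (4x4, takes a point from camera to tool coordinates, whose origin is the TCP and whose axes are the flange's). Camera axes: x right, y down, z forward; pixel columns grow to the right and rows downward; lengths in m; the calibration is good to about 2 mm. A picture is of the moment at which its call begins: read the wrist's pose just before it. calibration takes no time and is no camera call.
- r.close_job(): hands the job in; it is judged then, once.
Trained networks look in the newest picture that a camera, given by its name, has taken for a name from the list of things; names that differ only in an ending like _2 or _b are one class to them, and where a whole thing is asked for, a point or a joint stands for the part that bears it (a point fixed in the world has none). Each returns a list of dicts, best first, with "p" (0 to 1); they miss things now and then, are a little off and sometimes report something else, mostly with a low value. They report only what shows in the picture. A call takes as long as a camera call.
- r.boxes_of(name, camera): "at" ([x, y, z] in m, in world coordinates, good to about 4 mm: the middle of the surface that is visible of it).
- r.landmark_of(name, camera): "at" ([x, y, z] in m, in world coordinates, good to about 4 mm: a listed point, or the origin of a listed thing).
The state is a dict: "time": time; "qpos": joint angles; "dq": joint speeds; "effort": joint torques, N m; "tool_pos": TCP position; "tcp_rot": TCP orientation; "wrist_force": force on the tool from outside, world axes, zero at the start; "wrist_torque": the same for the moment, N m; "grip_width": finger opening in m; "grip_force": force on a finger pad.
Only numpy, scipy, OpenCV 4.12 (cv2) and the standard library are available. Lean on these libraries where they do the work, as an engineer would, in place of code of your own. Each camera call takes 0.05 s, during which the arm holds its last target. There are 200 camera calls.

### The job

Lift the lid of the transit case until it rests open on its stop, then put every cell block from the mat into the case, each standing upright and flat on the case floor. The cells are delicate: grip them lightly (under 30 N a finger, 60 N for the two together), and set them down rather than drop them. Then lower the lid shut without letting it slam, and leave the meter, the jar and the screwdriver alone.

Things in the scene. Friction and masses are not known exactly. Their poses are not given: they have to be found in the camera images.
- case: Fixed grey open case, outside 192 (own x) x 276 (own y) x 78 mm high, walls 6 mm, inner floor 8 mm above its origin. The flat floor (180 x 264 mm) takes four blocks in two rows of two with their length along own y: centres at own x +-37, y +-66 mm leave room for fingers. Origin: centre of underside; own +x points to the hinge, away from the robot.
- lid (a joint): Lid angle in rad: 0 = shut (the start), 1.75 = resting open on its stop, leaning back past the vertical. The lid (0.35 kg, panel 196 x 276 x 10 mm) turns freely and falls by itself: shut from below about 1.55, onto the stop from above that.
- lid_bar (a point): Middle of the lid's grip bar: a steel rod 10 mm thick along the case's y, 110 mm free length between two arms, 33 mm clear in front of the lid's front edge, 83 mm above the bench when shut, 0.31 m on the stop (then topmost). Pinched from above with fingers on its near and far sides it pivots between them, so the gripper can point down all along the arc. Its axes turn with the lid.
- lid_hinge (a point): Middle of the hinge line, along the case's y: 97 mm from the case's centre in its +x, 78 mm above the bench. At lid angle a the bar lies, from here, (-0.234 cos a + 0.005 sin a) m along the case's x and (0.234 sin a + 0.005 cos a) m up.
- block0: Cell block: two dark prismatic battery cells banded together, 90 (own x) x 40 (own y) x 55 mm tall, 0.3 to 0.5 kg, aluminium terminals and an orange link on top. Stands on the bench; origin: centre of its underside. Taken from above across the 40 mm width; a grip of 20 N holds it. May be absent (3 or 4 are present).
- block1: Cell block: two dark prismatic battery cells banded together, 90 (own x) x 40 (own y) x 55 mm tall, 0.3 to 0.5 kg, aluminium terminals and an orange link on top. Stands on the bench; origin: centre of its underside. Taken from above across the 40 mm width; a grip of 20 N holds it. May be absent (3 or 4 are present).
- block2: Cell block: two dark prismatic battery cells banded together, 90 (own x) x 40 (own y) x 55 mm tall, 0.3 to 0.5 kg, aluminium terminals and an orange link on top. Stands on the bench; origin: centre of its underside. Taken from above across the 40 mm width; a grip of 20 N holds it. May be absent (3 or 4 are present).
- block3: Cell block: two dark prismatic battery cells banded together, 90 (own x) x 40 (own y) x 55 mm tall, 0.3 to 0.5 kg, aluminium terminals and an orange link on top. Stands on the bench; origin: centre of its underside. Taken from above across the 40 mm width; a grip of 20 N holds it. May be absent (3 or 4 are present).
- meter: Orange multimeter lying on the bench, 75 x 150 x 35 mm, not to be moved. Origin: centre of its underside.
- jar: Low aluminium jar with a black cap, 60 mm across, 70 mm tall, standing on the bench, not to be moved. Origin: centre of its underside.
- driver: Screwdriver with an orange handle lying on the bench behind the case, along its own x, not to be moved. Origin: underside, near the middle.

How it is judged:
By the outcome, as a careful person would: the job done as asked, in the order asked, and still so for the second after the job is handed in, with the robot touching nothing.
Of block0, block1, block2, block3 only 3 to 4 are there at a start; the rules pass over those that are not, and their reading is None.
At some moment in a run one of block0, block1, block2, block3 may be knocked a few centimetres aside while the robot is not near it.
It also fails if it takes over 210 s, if anything falls off the work surface, if the arm or the gripper's body presses on something with over 40 N, if the wrist force passes 120 N, or if a joint passes its speed limit or range.

## Working session

There is one attempt and no reset: what is moved stays moved. The work goes in short steps, Python scripts to look and compute and a tool call to move; the robot and the scene stay as the last step left them, time stands still between calls to the robot, and variables do not carry over. Pictures are saved under pics/ and viewed, at most 14 in all, crops included, and the job is handed in when it is done.

Besides the shell and the picture viewer there is one more tool, called after ">>>" as a command line: name --argument value ..., lists and objects as JSON in quotes. play_rows: Moves the arm, as the interface text tells. Its arguments: {"type":"object","properties":{"series":{"type":"array"},"grip_force":{"type":"number"}},"required":["series"]}

```bash
ls; mkdir -p pics; cat > h.py <<'E'
from cell import r
import numpy as np, cv2
def snap(c,n):
    im=r.capture(c); cv2.imwrite(f'pics/{n}.png',im[:,:,::-1].copy()); return im
def find(names,cams):
    for n in names:
        for c in cams:
            for k in ('landmark_of','boxes_of'):
                print(n,c,k[:4],[(np.round(d['at'],3).tolist(),round(d['p'],2)) for d in getattr(r,k)(n,c)][:6])
E
python3 - <<'E'
from h import *
snap('side','side0'); snap('top','top0')
find(['lid_bar','lid_hinge','case','block0','meter','jar','driver'],['top','side'])
s=r.get_state(); print(s)
for c in('top','side','wrist'): print(r.calibration(c))
E
```

```text
pics
lid_bar top land [([0.418, 0.216, 0.083], 0.94)]
lid_bar top boxe [([0.544, 0.192, 0.088], 0.7), ([0.452, -0.123, 0.054], 0.67)]
lid_bar side land [([0.418, 0.222, 0.082], 0.77), ([0.782, 0.194, 0.005], 0.54)]
lid_bar side boxe [([0.546, 0.228, 0.084], 0.87)]
lid_hinge top land [([0.655, 0.189, 0.081], 0.92)]
lid_hinge top boxe [([0.551, 0.2, 0.089], 0.92)]
lid_hinge side land [([0.649, 0.186, 0.075], 0.55)]
lid_hinge side boxe [([0.546, 0.226, 0.086], 0.63)]
case top land [([0.553, 0.198, -0.004], 0.83)]
case top boxe [([0.546, 0.189, 0.09], 0.89)]
case side land [([0.551, 0.204, 0.0], 0.77)]
case side boxe [([0.55, 0.258, 0.09], 0.67)]
block0 top land [([0.591, -0.323, 0.0], 0.96), ([0.467, -0.321, 0.002], 0.8), ([0.584, -0.095, -0.001], 0.77), ([0.455, -0.124, 0.004], 0.73)]
block0 top boxe [([0.455, -0.123, 0.053], 0.79), ([0.58, -0.094, 0.051], 0.7), ([0.464, -0.32, 0.052], 0.64), ([0.589, -0.316, 0.051], 0.6), ([0.55, 0.194, 0.087], 0.52)]
block0 side land [([0.597, -0.321, 0.001], 0.83), ([0.463, -0.327, -0.003], 0.74), ([0.582, -0.092, 0.002], 0.7), ([0.456, -0.128, 0.0]
[... 2234 characters left out ...]
709833,  0.80136152],
       [ 0.01971143, -0.78843328, -0.61480438,  0.7779097 ],
       [ 0.        ,  0.        ,  0.        ,  1.        ]])}
{'camera_matrix': array([[324.99354524,   0.        , 277.47618231],
       [  0.        , 324.99354524, 205.97889327],
       [  0.        ,   0.        ,   1.        ]]), 'k1': -0.03526556361951624, 'hand_eye': array([[-6.82789631e-04, -9.52971263e-01, -3.03059904e-01,
         7.70783609e-02],
       [ 9.99999687e-01, -5.29291438e-04, -5.88629128e-04,
        -1.22221537e-05],
       [ 4.00539632e-04, -3.03060211e-01,  9.52971326e-01,
        -1.17042432e-01],
       [ 0.00000000e+00,  0.00000000e+00,  0.00000000e+00,
         1.00000000e+00]])}
```

View pics/top0.png

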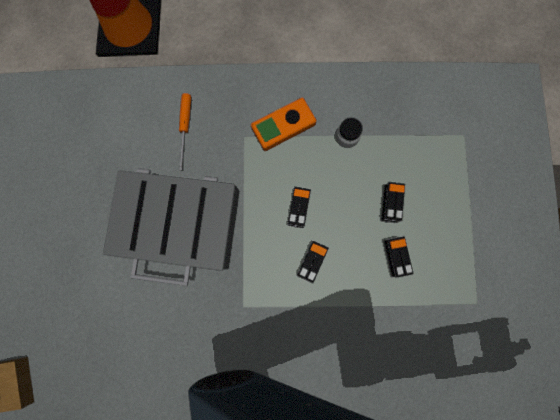

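View pics/side0.png

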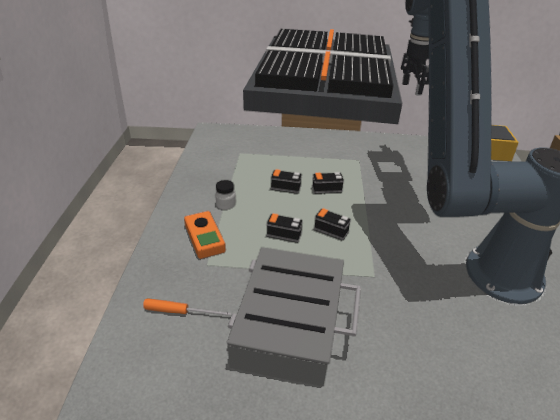

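The top view shows four blocks, with centres near pixels (299,206), (312,260), (394,202) and (398,256). The case is yawed slightly, with its bar at (162,271) and its hinge at about (178,175). I'll refine the yaws from pixels next.

```bash
cat >> h.py <<'E'
def ground(c,px,z,T=None):
    k=r.calibration(c); px=np.atleast_2d(np.float64(px))
    u=cv2.undistortPoints(px.reshape(-1,1,2),k['camera_matrix'],np.array([k['k1'],0,0,0.])).reshape(-1,2)
    if T is None: T=k['T']
    d=np.c_[u,np.ones(len(u))]@T[:3,:3].T
    return T[:3,3]+d*((z-T[2,3])/d[:,2])[:,None]
def toolT():
    s=r.get_state(); w,x,y,z=s['tcp_rot']
    from scipy.spatial.transform import Rotation as R
    T=np.eye(4); T[:3,:3]=R.from_quat([x,y,z,w]).as_matrix(); T[:3,3]=s['tool_pos']; return T
def plan(p,yaw=None):
    """turn about tool z (tool pointing down), then shift, in command units"""
    T=toolT(); y0=np.arctan2(T[1,0],T[0,0])
    yaw=y0 if yaw is None else yaw
    dy=(yaw-y0+np.pi)%(2*np.pi)-np.pi
    d=np.asarray(p)-T[:3,3]
    ex=np.array([np.cos(yaw),np.sin(yaw)]); ey=np.array([np.sin(yaw),-np.cos(yaw)])
    print('plan turnz',round(-dy/np.radians(60),3),'shift',np.round([d[:2]@ex/.4,d[:2]@ey/.4,-d[2]/.4],3), 'tilt',np.round(T[:2,2],3))
def blobs(im,c,z,T=None,amin=25):
    h=cv2.cvtColor(im,cv2.COLOR_RGB2HSV)
    o=cv2.inRange(h,(5,150,120),(20,255,255))
    n,l,st,ce=cv2.connectedComponentsWithStats(o)
    return [(ground(c,ce[i],z,T)[0].round(4).tolist(),int(st[i,4]),ce[i].round(1).tolist()) for i in range(1,n) if st[i,4]>amin]
E
python3 - <<'E'
from h import *
im=cv2.imread('pics/top0.png')[:,:,::-1].copy()
print(blobs(im,'top',.055))
h=cv2.cvtColor(im,cv2.COLOR_RGB2HSV)
w=cv2.inRange(h,(0,0,170),(180,60,255)); n,l,st,ce=cv2.connectedComponentsWithStats(w)
print([(ground('top',ce[i],.055)[0].round(4).tolist(),int(st[i,4]),ce[i].round(1).tolist()) for i in range(1,n) if st[i,4]>5 and 250<ce[i][0]<450])
print(ground('top',[[120,171],[239,184],[228,270],[104,255]],.088).round(3))
print(ground('top',[[133,279],[187,284]],.083).round(3))
# lid slots: dark
d=(h[:,:,2]<30).astype(np.uint8); d[:,:120]=0;d[:,230:]=0;d[:170]=0;d[262:]=0
n,l,st,ce=cv2.connectedComponentsWithStats(d)
for i in range(1,n):
    if st[i,4]>100:
        p=np.argwhere(l==i)[:,::-1]; g=ground('top',p,.088)[:,:2]; v=cv2.fitLine(np.float32(g),2,0,.01,.01).ravel(); print('slot',v,np.degrees(np.arctan2(v[1],v[0])))
E
```

```text
[([0.8192, 0.1822, 0.055], 319, [184.1, 111.6]), ([0.7902, -0.0665, 0.055], 1168, [286.3, 121.1]), ([0.6249, -0.3224, 0.055], 102, [396.8, 187.6]), ([0.6145, -0.0991, 0.055], 102, [301.1, 193.0]), ([0.4956, -0.3185, 0.055], 109, [398.0, 243.3]), ([0.4837, -0.1359, 0.055], 107, [318.1, 249.4])]
[([0.4336, -0.1019, 0.055], 18, [303.5, 271.8]), ([0.4252, -0.1198, 0.055], 20, [311.5, 275.5])]
[[0.665 0.318 0.088]
 [0.63  0.042 0.088]
 [0.439 0.064 0.088]
 [0.472 0.345 0.088]]
[[0.419 0.278 0.083]
 [0.409 0.155 0.083]]
slot [ 0.991455   -0.13044894  0.5609117   0.27123156] -7.4955354
slot [ 0.9914787  -0.13026913  0.5522341   0.2016597 ] -7.485144
slot [ 0.99154913 -0.12973161  0.54543746  0.13195868] -7.454083
```

```bash
python3 - <<'E'
from h import *
plan([.5,-.1,.256],1.44); plan([.4175,.218,.2],1.44)
E
```

```text
plan turnz -1.064 shift [1.318e+00 5.830e-01 1.000e-03] tilt [-0. -0.]
plan turnz -1.064 shift [2.079 0.275 0.141] tilt [-0. -0.]
```

>>> play_rows --series '[[[0,0,-0.152],[0,0,0],1],[[0,0,-0.152],[0,0,0],1],[[0,0,-0.152],[0,0,0],1],[[0,0,-0.152],[0,0,0],1],[[0,0,-0.152],[0,0,0],1],[[0,0,-0.152],[0,0,0],1],[[0,0,-0.152],[0,0,0],1],[[0,0,0],[0.11,0.0486,0],1],[[0,0,0],[0.11,0.0486,0],1],[[0,0,0],[0.11,0.0486,0],1],[[0,0,0],[0.11,0.0486,0],1],[[0,0,0],[0.11,0.0486,0],1],[[0,0,0],[0.11,0.0486,0],1],[[0,0,0],[0.11,0.0486,0],1],[[0,0,0],[0.11,0.0486,0],1],[[0,0,0],[0.11,0.0486,0],1],[[0,0,0],[0.11,0.0486,0],1],[[0,0,0],[0.11,0.0486,0],1],[[0,0,0],[0.11,0.0486,0],1]]' --grip_force 25

```text
time: 3.88
tool_pos: [0.5011, -0.0977, 0.2566]
tcp_rot: [0.0, 0.752, 0.659, 0.0]
wrist_force: [1.2, -0.8, 0.1]
grip_width: 0.0852
grip_force: 0.0
```

>>> play_rows --series '[[[0,0,0],[0.1,-0.04,0],1],[[0,0,0],[0.1,-0.04,0],1],[[0,0,0],[0.1,-0.04,0],1],[[0,0,0],[0.1,-0.04,0],1],[[0,0,0],[0.1,-0.04,0.04],1],[[0,0,0],[0.1,-0.04,0.05],1],[[0,0,0],[0.1,-0.04,0.05],1],[[0,0,0],[0.061,-0.028,0],1],[[0,0,0],[0,0,0],1]]'

```text
time: 5.0
tool_pos: [0.4171, 0.2202, 0.2002]
tcp_rot: [-0.0, 0.751, 0.661, -0.0]
wrist_force: [-0.0, 0.3, 0.1]
grip_width: 0.0853
grip_force: 0.0
```

```bash
python3 - <<'E'
from h import *
plan([.4175,.218,.092],1.44); snap('wrist','w1')
find(['lid_bar'],['wrist','top'])
E
```

```text
plan turnz 0.003 shift [-0.005  0.002  0.27 ] tilt [-0. -0.]
lid_bar wrist land [([0.419, 0.216, 0.084], 0.6)]
lid_bar wrist boxe [([0.541, 0.23, 0.092], 0.94), ([0.537, 0.234, 0.091], 0.38)]
lid_bar top land [([0.418, 0.216, 0.083], 0.94)]
lid_bar top boxe [([0.544, 0.192, 0.088], 0.7), ([0.452, -0.123, 0.054], 0.67)]
```

View pics/w1.png

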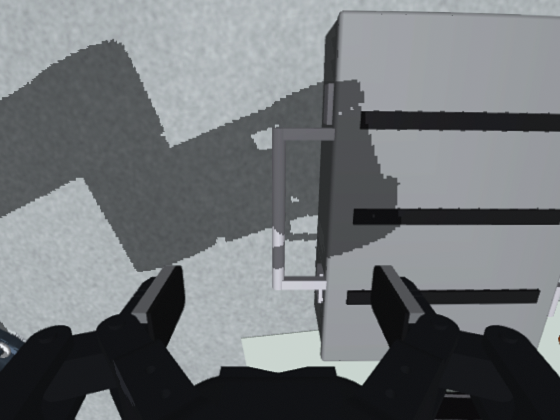

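The wrist view shows the bar as a vertical line at column 279, rows 130–288. It is aligned with the jaws, with only a narrow gap to the lid edge at column 325. I'll half-close the fingers before going down.

```bash
python3 - <<'E'
from h import *
T=toolT(); k=r.calibration('wrist')
p=ground('wrist',[[279,140],[279,209],[279,280],[325,209]],.083,T@k['hand_eye']); print(p.round(4))
print(((p-T[:3,3])@T[:3,:3]).round(4))
E
```

```text
[[0.4259 0.2697 0.083 ]
 [0.4191 0.2184 0.083 ]
 [0.4111 0.1577 0.083 ]
 [0.4538 0.2137 0.083 ]]
[[ 0.0522  0.0005  0.1176]
 [ 0.0004  0.0006  0.1176]
 [-0.0608  0.0006  0.1176]
 [ 0.0004  0.0356  0.1176]]
```

>>> play_rows --series '[[[0,0,0],[0,0,0],-0.43],[[0,0,0],[0,0,0],-0.43],[[0,0,0],[0,0,0],-0.43],[[0,0,0],[0,0,0],-0.43],[[0,0,0],[0,0,0],-0.43],[[0,0,0],[0,0,0],-0.43]]'

```text
time: 6.0
tool_pos: [0.4177, 0.2189, 0.2003]
tcp_rot: [0.0, 0.752, 0.659, -0.0]
wrist_force: [-0.0, 0.0, 0.2]
grip_width: 0.0242
grip_force: 0.0
```

>>> play_rows --series '[[[0,0,0],[-0.005,0.001,0.05],-0.43],[[0,0,0],[-0.005,0,0.05],-0.43],[[0,0,0],[0,0,0.05],-0.43],[[0,0,0],[0,0,0.04],-0.43],[[0,0,0],[0,0,0.03],-0.43],[[0,0,0],[0,0,0.03],-0.43],[[0,0,0],[0,0,0.02],-0.43],[[0,0,0],[0,0,0],-0.43],[[0,0,0],[0,0,0],-1],[[0,0,0],[0,0,0],-1],[[0,0,0],[0,0,0],-1],[[0,0,0],[0,0,0],-1]]' --grip_force 30

```text
time: 7.5
tool_pos: [0.417, 0.2149, 0.0925]
tcp_rot: [-0.0, 0.752, 0.659, -0.0]
wrist_force: [-3.5, 1.8, 2.4]
grip_width: 0.0087
grip_force: 29.5
```

```bash
python3 - <<'E'
import numpy as np
a=np.r_[np.linspace(0,1.78,17)]
b=np.c_[-.234*np.cos(a)+.005*np.sin(a), .234*np.sin(a)+.005*np.cos(a)]
d=np.diff(b,axis=0)/.4
print([[round(x,3),round(-z,3)] for x,z in d], b[-1]-b[0])
E
```

```text
[[np.float64(0.005), np.float64(-0.065)], [np.float64(0.012), np.float64(-0.064)], [np.float64(0.019), np.float64(-0.062)], [np.float64(0.026), np.float64(-0.06)], [np.float64(0.032), np.float64(-0.056)], [np.float64(0.039), np.float64(-0.052)], [np.float64(0.044), np.float64(-0.048)], [np.float64(0.049), np.float64(-0.043)], [np.float64(0.054), np.float64(-0.037)], [np.float64(0.057), np.float64(-0.031)], [np.float64(0.06), np.float64(-0.024)], [np.float64(0.063), np.float64(-0.017)], [np.float64(0.064), np.float64(-0.01)], [np.float64(0.065), np.float64(-0.003)], [np.float64(0.065), np.float64(0.004)], [np.float64(0.064), np.float64(0.011)]] [0.28748834 0.2228596 ]
```

>>> play_rows --series '[[[0,0,0],[0,0.005,-0.065],-1],[[0,0,0],[0,0.012,-0.064],-1],[[0,0,0],[0,0.019,-0.062],-1],[[0,0,0],[0,0.026,-0.06],-1],[[0,0,0],[0,0.032,-0.056],-1],[[0,0,0],[0,0.039,-0.052],-1],[[0,0,0],[0,0.044,-0.048],-1],[[0,0,0],[0,0.049,-0.043],-1],[[0,0,0],[0,0.054,-0.037],-1],[[0,0,0],[0,0.057,-0.031],-1],[[0,0,0],[0,0.06,-0.024],-1],[[0,0,0],[0,0.063,-0.017],-1],[[0,0,0],[0,0.064,-0.01],-1],[[0,0,0],[0,0,0],-1]]'

```text
time: 9.25
tool_pos: [0.6281, 0.1873, 0.3219]
tcp_rot: [0.002, 0.752, 0.659, 0.002]
wrist_force: [-1.7, 1.4, 8.0]
grip_width: 0.0087
grip_force: 31.5
```

```bash
python3 - <<'E'
from h import *
s=r.get_state(); print(s['tool_pos'],s['wrist_force'],s['grip_width'])
find(['lid_bar'],['top','side'])
E
```

```text
[0.62814885 0.18726276 0.32191105] [-1.66290623  1.37831659  7.99622661] 0.00871092910912683
lid_bar top land [([0.418, 0.216, 0.083], 0.94)]
lid_bar top boxe [([0.544, 0.192, 0.088], 0.7), ([0.452, -0.123, 0.054], 0.67)]
lid_bar side land [([0.418, 0.222, 0.082], 0.77), ([0.782, 0.194, 0.005], 0.54)]
lid_bar side boxe [([0.546, 0.228, 0.084], 0.87)]
```

>>> play_rows --series '[[[0,0,0],[0,0.03,-0.006],-1],[[0,0,0],[0,0.03,-0.003],-1],[[0,0,0],[0,0.03,0],-1],[[0,0,0],[0,0.03,0.003],-1],[[0,0,0],[0,0.025,0.005],-1],[[0,0,0],[0,0.02,0.005],-1],[[0,0,0],[0,0.01,0.003],-1],[[0,0,0],[0,0,0],-1],[[0,0,0],[0,0,0],-1]]'

```text
time: 10.58
tool_pos: [0.6951, 0.1785, 0.3183]
tcp_rot: [0.0, 0.752, 0.659, 0.001]
wrist_force: [-0.5, 2.0, 5.3]
grip_width: 0.0087
grip_force: 31.3
```

```bash
python3 - <<'E'
from h import *
snap('side','side1')
find(['lid_bar'],['side'])
E
```

```text
lid_bar side land [([0.694, 0.184, 0.305], 0.96), ([0.468, -0.325, 0.0], 0.5)]
lid_bar side boxe [([0.675, 0.223, 0.197], 0.88)]
```

View pics/side1.png

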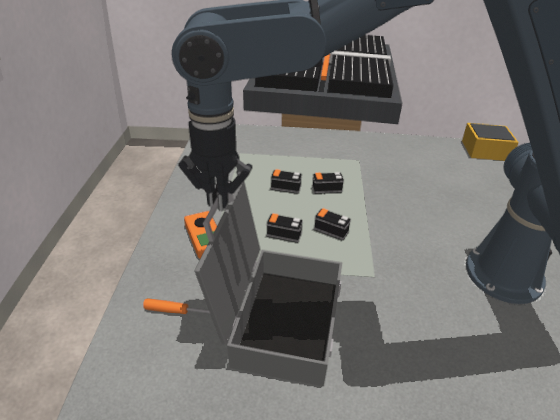

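The side view shows the lid fully back, with the bar held at about (220,200), the case open and empty, and four blocks on the mat. Next I release the bar and rise.

>>> play_rows --series '[[[0,0,0],[0,0,0],-0.43],[[0,0,0],[0,0,0],-0.43],[[0,0,0],[0,0,0],-0.43],[[0,0,0],[0,0,0],-0.43],[[0,0,0],[0,0,-0.05],-0.43],[[0,0,0],[0,0,-0.08],-0.43],[[0,0,0],[0,0,-0.08],-0.43],[[0,0,0],[0,0,0],0]]' --grip_force 22

```text
time: 11.72
tool_pos: [0.6961, 0.1785, 0.4049]
tcp_rot: [0.002, 0.752, 0.659, 0.003]
wrist_force: [0.8, -0.1, 0.0]
grip_width: 0.0415
grip_force: 0.0
```

```bash
python3 - <<'E'
from h import *
im=snap('top','top1'); snap('side','side2')
find(['block0','lid_bar'],['top','side'])
print(blobs(im,'top',.055))
plan([.52,-.1,.25],0)
E
```

```text
block0 top land [([0.582, -0.093, -0.001], 0.86), ([0.591, -0.323, -0.002], 0.86), ([0.466, -0.324, 0.005], 0.66), ([0.454, -0.122, -0.0], 0.61)]
block0 top boxe [([0.451, -0.117, 0.052], 0.93), ([0.464, -0.313, 0.054], 0.76), ([0.589, -0.314, 0.053], 0.67), ([0.579, -0.095, 0.054], 0.58)]
block0 side land [([0.582, -0.091, 0.001], 0.95), ([0.456, -0.126, -0.003], 0.78), ([0.592, -0.32, 0.002], 0.65), ([0.465, -0.328, -0.002], 0.56)]
block0 side boxe [([0.591, -0.302, 0.041], 0.96), ([0.456, -0.111, 0.04], 0.95), ([0.58, -0.075, 0.047], 0.65), ([0.466, -0.308, 0.04], 0.56)]
lid_bar top land [([0.694, 0.178, 0.306], 0.93), ([0.454, -0.123, -0.001], 0.44)]
lid_bar top boxe [([0.672, 0.17, 0.209], 0.95)]
lid_bar side land [([0.694, 0.182, 0.306], 0.73)]
lid_bar side boxe [([0.676, 0.216, 0.199], 0.61)]
[([0.8301, 0.181, 0.055], 262, [184.8, 107.4]), ([0.7895, -0.0661, 0.055], 1205, [286.2, 121.4]), ([0.6249, -0.3222, 0.055], 106, [396.7, 187.6]), ([0.6144, -0.0994, 0.055], 104, [301.2, 193.0]), ([0.4955, -0.3183, 0.055], 115, [397.9, 243.3]), ([0.4839, -0.1363, 0.055], 112, [318.3, 249.3])]
plan turnz 1.375 shift [-0.437  0.696  0.376] tilt [-0.001 -0.   ]
```

>>> play_rows --series '[[[0,0,0.153],[0,0,0],0.6],[[0,0,0.153],[0,0,0],0.6],[[0,0,0.153],[0,0,0],0.6],[[0,0,0.153],[0,0,0],0.6],[[0,0,0.153],[0,0,0],0.6],[[0,0,0.153],[0,0,0],0.6],[[0,0,0.153],[0,0,0],0.6],[[0,0,0.153],[0,0,0],0.6],[[0,0,0.153],[0,0,0],0.6],[[0,0,0],[-0.05,0.07,0.02],0.6],[[0,0,0],[-0.05,0.08,0.02],0.6],[[0,0,0],[-0.05,0.08,0.05],0.6],[[0,0,0],[-0.05,0.08,0.05],0.6],[[0,0,0],[-0.05,0.08,0.05],0.6],[[0,0,0],[-0.05,0.08,0.05],0.6],[[0,0,0],[-0.05,0.08,0.05],0.6],[[0,0,0],[-0.05,0.08,0.05],0.6],[[0,0,0],[-0.05,0.07,0.04],0.6],[[0,0,0],[0,0,0],0.6]]'

```text
time: 14.6
tool_pos: [0.5125, -0.1025, 0.248]
tcp_rot: [-0.001, 1.0, -0.003, -0.002]
wrist_force: [0.7, 0.7, -0.1]
grip_width: 0.0686
grip_force: 0.0
```

```bash
cat >> h.py <<'E'
def blocks(n):
    """wrist picture -> blocks (orange, white centroids on the top plane)"""
    T=toolT()@r.calibration('wrist')['hand_eye']; im=snap('wrist',n)
    h=cv2.cvtColor(im,cv2.COLOR_RGB2HSV)
    O=blobs(im,'wrist',.055,T,150)
    w=cv2.inRange(h,(0,0,135),(180,40,255)); w=cv2.morphologyEx(w,cv2.MORPH_OPEN,np.ones((3,3)))
    N,l,st,ce=cv2.connectedComponentsWithStats(w)
    W=[(ground('wrist',ce[i],.055,T)[0].round(4).tolist(),int(st[i,4]),ce[i].round(1).tolist()) for i in range(1,N) if 40<st[i,4]<3000]
    for o in O:
        ws=[v for v in W if np.hypot(v[0][0]-o[0][0],v[0][1]-o[0][1])<.085]
        print('O',o,'W',ws)
        if len(ws)==2:
            m=np.mean([v[0] for v in ws],0)[:2]; d=np.array(o[0][:2])-m
            print('  mid',((m+o[0][:2])/2).round(4),'len',np.hypot(*d).round(4),'yaw',np.arctan2(d[1],d[0]).round(3))
    for k in ('landmark_of','boxes_of'): print([(np.round(d['at'],4).tolist(),round(d['p'],2)) for d in getattr(r,k)('block0','wrist')])
E
python3 -c "
from h import *
print(r.get_state()['tool_pos']); blocks('w2')"
```

```text
[ 0.51250021 -0.10245248  0.24798059]
O ([0.6229, -0.3231, 0.055], 727, [522.5, 64.4]) W [([0.5647, -0.3051, 0.055], 222, [491.7, 130.0])]
O ([0.6129, -0.1011, 0.055], 773, [275.6, 75.0]) W []
O ([0.494, -0.3194, 0.055], 528, [492.4, 201.4]) W [([0.5647, -0.3051, 0.055], 222, [491.7, 130.0]), ([0.4339, -0.3205, 0.055], 156, [482.3, 255.2])]
  mid [ 0.4966 -0.3161] len 0.0085 yaw -2.247
O ([0.4827, -0.1375, 0.055], 557, [312.7, 213.0]) W [([0.433, -0.1032, 0.055], 165, [278.9, 257.6]), ([0.4243, -0.1215, 0.055], 158, [296.2, 264.9])]
  mid [ 0.4557 -0.1249] len 0.0596 yaw -0.436
[([0.4577, -0.1269, 0.0007], 0.91), ([0.5962, -0.3179, 0.0022], 0.85), ([0.5841, -0.0935, -0.0028], 0.74), ([0.4621, -0.3249, -0.0036], 0.71)]
[([0.4711, -0.3137, 0.0495], 0.79), ([0.5998, -0.3018, 0.0554], 0.6), ([0.5822, -0.0953, 0.0491], 0.59), ([0.4667, -0.1224, 0.0531], 0.59)]
```

View pics/w2.png

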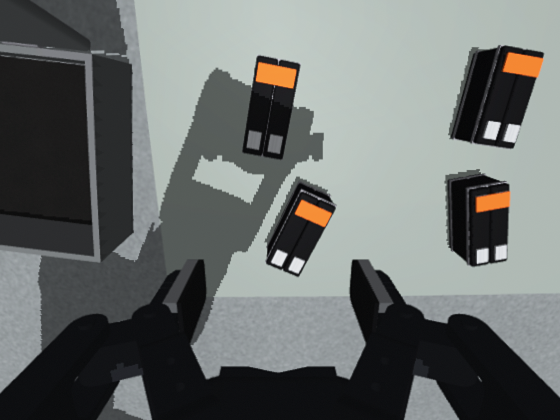

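The wrist view shows all four blocks. The oranges are at (276,75), (313,213), (522,64) and (492,201), and the near block is turned about 25°.

```bash
python3 - <<'E'
from h import *
T=toolT()@r.calibration('wrist')['hand_eye']
for n,px in dict(A=[[278.9,257.6],[296.2,264.9],[312.7,213]],B=[[255,141],[274,144],[275.6,75]],C=[[491.7,130],[512,132],[522.5,64.4]],D=[[482.3,255.2],[501,253],[492.4,201.4]]).items():
    g=ground('wrist',px,.055,T)[:,:2]; m=g[:2].mean(0); d=g[2]-m; print(n,((m+g[2])/2).round(4),np.hypot(*d).round(4),np.arctan2(d[1],d[0]).round(3))
plan([.456,-.1247,.042],-.436)
E
```

```text
A [ 0.4588 -0.1242] 0.0598 -0.433
B [ 0.5868 -0.0943] 0.061 -0.178
C [ 0.5979 -0.3196] 0.0601 -0.134
D [ 0.4683 -0.3254] 0.0602 0.187
plan turnz 0.415 shift [-0.109  0.116  0.519] tilt [ 0.002 -0.   ]
```

>>> play_rows --series '[[[0,0,0.138],[0,0,0],0.6],[[0,0,0.138],[0,0,0],0.6],[[0,0,0.139],[0,0,0],0.6],[[0,0,0],[-0.055,0.058,0.08],0.6],[[0,0,0],[-0.054,0.058,0.09],0.6],[[0,0,0],[0,0,0],0.6],[[0,0,0],[0,0,0],0.6]]'

```text
time: 15.62
tool_pos: [0.4574, -0.1251, 0.1821]
tcp_rot: [0.0, 0.976, -0.216, 0.002]
wrist_force: [0.6, 0.4, 0.8]
grip_width: 0.0683
grip_force: 0.0
```

```bash
python3 - <<'E'
from h import *
blocks('w3')
plan([.456,-.1247,.042],-.436)
E
```

```text
O ([0.6129, -0.1014, 0.055], 1351, [148.8, 22.1]) W [([0.5521, -0.1001, 0.055], 391, [190.5, 106.7]), ([0.5591, -0.0813, 0.055], 211, [163.4, 109.1])]
  mid [ 0.5843 -0.096 ] len 0.0583 yaw -0.185
O ([0.494, -0.32, 0.055], 1206, [507.3, 48.6]) W [([0.4335, -0.3206, 0.055], 339, [527.1, 128.3])]
O ([0.4826, -0.138, 0.055], 880, [278.5, 170.5]) W [([0.5521, -0.1001, 0.055], 391, [190.5, 106.7]), ([0.4758, -0.0817, 0.055], 1064, [217.6, 207.9]), ([0.4363, -0.101, 0.055], 77, [261.4, 240.1])]
[([0.4689, -0.3257, -0.0023], 0.84), ([0.5844, -0.0935, -0.0056], 0.68), ([0.4563, -0.1263, -0.0034], 0.68)]
[([0.4629, -0.1293, 0.0494], 0.77), ([0.5833, -0.0965, 0.0484], 0.64), ([0.5061, 0.0649, 0.0399], 0.27)]
plan turnz 0.001 shift [-0.003  0.     0.351] tilt [ 0.004 -0.002]
```

>>> play_rows --series '[[[0,0,0],[-0.003,0,0.08],0.6],[[0,0,0],[0,0,0.08],0.6],[[0,0,0],[0,0,0.07],0.6],[[0,0,0],[0,0,0.06],0.6],[[0,0,0],[0,0,0.04],0.6],[[0,0,0],[0,0,0.02],0.6],[[0,0,0],[0,0,0],0.2],[[0,0,0],[0,0,0],-1],[[0,0,0],[0,0,0],-1],[[0,0,0],[0,0,0],-1],[[0,0,0],[0,0,0],-1]]' --grip_force 22

```text
time: 17.15
tool_pos: [0.4546, -0.1246, 0.0417]
tcp_rot: [0.0, 0.976, -0.217, 0.001]
wrist_force: [0.6, -0.4, 5.2]
grip_width: 0.0398
grip_force: 24.1
```

>>> play_rows --series '[[[0,0,0],[0,0,-0.02],-1],[[0,0,0],[0,0,-0.05],-1],[[0,0,0],[0,0,-0.08],-1],[[0,0,0],[0,0,-0.09],-1],[[0,0,0],[0,0,-0.09],-1],[[0,0,0],[0,0,-0.06],-1],[[0,0,0],[0,0,0],-1]]'

```text
time: 18.02
tool_pos: [0.4543, -0.1245, 0.1984]
tcp_rot: [0.0, 0.976, -0.217, 0.001]
wrist_force: [-0.2, -1.1, -3.5]
grip_width: 0.0397
grip_force: 23.2
```

```bash
python3 - <<'E'
from h import *
plan([.5983,.2606,.2],1.44)
E
```

```text
plan turnz -1.792 shift [ 1.002  0.231 -0.004] tilt [ 0.003 -0.001]
```

>>> play_rows --series '[[[0,0,-0.08],[0,0,0],-1],[[0,0,-0.14],[0,0,0],-1],[[0,0,-0.14],[0,0,0],-1],[[0,0,-0.14],[0,0,0],-1],[[0,0,-0.14],[0,0,0],-1],[[0,0,-0.14],[0,0,0],-1],[[0,0,-0.14],[0,0,0],-1],[[0,0,-0.14],[0,0,0],-1],[[0,0,-0.14],[0,0,0],-1],[[0,0,-0.14],[0,0,0],-1],[[0,0,-0.14],[0,0,0],-1],[[0,0,-0.14],[0,0,0],-1],[[0,0,-0.14],[0,0,0],-1],[[0,0,-0.032],[0,0,0],-1],[[0,0,0],[0.05,0.012,0],-1],[[0,0,0],[0.09,0.02,0],-1],[[0,0,0],[0.09,0.02,0],-1],[[0,0,0],[0.09,0.02,0],-1],[[0,0,0],[0.09,0.02,0],-1],[[0,0,0],[0.09,0.02,0],-1]]'

```text
time: 20.52
tool_pos: [0.524, 0.0693, 0.196]
tcp_rot: [-0.001, 0.752, 0.659, -0.001]
wrist_force: [0.9, 0.1, -2.8]
grip_width: 0.0397
grip_force: 23.2
```

>>> play_rows --series '[[[0,0,0],[0.09,0.02,0],-1],[[0,0,0],[0.09,0.02,0],-1],[[0,0,0],[0.09,0.02,0],-1],[[0,0,0],[0.09,0.02,0],-1],[[0,0,0],[0.09,0.02,0],-1],[[0,0,0],[0.052,0.019,0],-1],[[0,0,0],[0,0,0],-1],[[0,0,0],[0,0,0],-1]]'

```text
time: 21.52
tool_pos: [0.5967, 0.2602, 0.1957]
tcp_rot: [-0.001, 0.752, 0.659, -0.002]
wrist_force: [0.4, 0.5, -4.5]
grip_width: 0.04
grip_force: 23.1
```

```bash
python3 - <<'E'
from h import *
plan([.5983,.2606,.054],1.44)
snap('wrist','w4')
E
```

```text
plan turnz -0.001 shift [0.001 0.004 0.354] tilt [-0.003 -0.001]
```

View pics/w4.png

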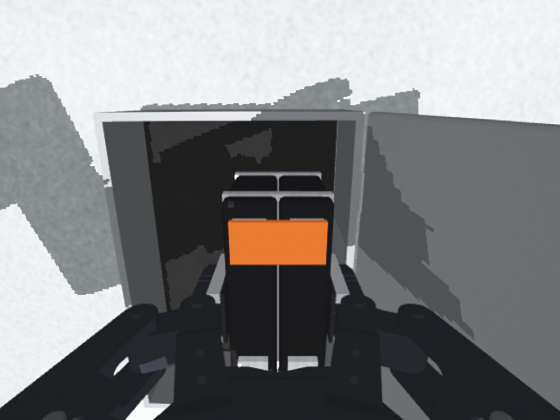

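The wrist view shows the block held upright over the open case. The case's far corners are at about (97,114) and (364,112). I'll check them against the case pose estimate.

```bash
python3 - <<'E'
from h import *
T=toolT()@r.calibration('wrist')['hand_eye']
g=ground('wrist',[[97,114],[364,112],[104,121],[355,121]],.078,T)[:,:2]-[.553,.2]
c,s=np.cos(-.1305),np.sin(-.1305)
print((g@np.array([[c,-s],[s,c]])).round(4))
E
```

```text
[[-0.0924  0.1361]
 [ 0.0954  0.1365]
 [-0.0881  0.1312]
 [ 0.0895  0.1304]]
```

>>> play_rows --series '[[[0,0,0],[0,0.003,0.05],-1],[[0,0,0],[0,0,0.06],-1],[[0,0,0],[0,0,0.06],-1],[[0,0,0],[0,0,0.06],-1],[[0,0,0],[0,0,0.05],-1],[[0,0,0],[0,0,0.04],-1],[[0,0,0],[0,0,0.02],-1],[[0,0,0],[0,0,0.008],-1],[[0,0,0],[0,0,0.004],-1],[[0,0,0],[0,0,0],-1],[[0,0,0],[0,0,0],-1]]'

```text
time: 22.95
tool_pos: [0.5995, 0.2609, 0.0569]
tcp_rot: [0.0, 0.752, 0.659, 0.0]
wrist_force: [-0.2, 0.9, -4.5]
grip_width: 0.0399
grip_force: 23.1
```

>>> play_rows --series '[[[0,0,0],[0,0,0.005],-1],[[0,0,0],[0,0,0.005],-1],[[0,0,0],[0,0,0.004],-1],[[0,0,0],[0,0,0.003],-1],[[0,0,0],[0,0,0],-1],[[0,0,0],[0,0,0],-1]]'

```text
time: 23.7
tool_pos: [0.5986, 0.2607, 0.0498]
tcp_rot: [-0.0, 0.752, 0.659, -0.0]
wrist_force: [-3.9, -0.8, 2.9]
grip_width: 0.04
grip_force: 23.9
```

>>> play_rows --series '[[[0,0,0],[0,0,0],0.1],[[0,0,0],[0,0,0],0.2],[[0,0,0],[0,0,0],0.2],[[0,0,0],[0,0,-0.03],0.2],[[0,0,0],[0,0,-0.06],0.2],[[0,0,0],[0,0,-0.09],0.2],[[0,0,0],[0,0,-0.09],0.2],[[0,0,0],[0,0,-0.09],0.2],[[0,0,0],[-0.05,0,0],0.2],[[0,0,0],[-0.1,0,0],0.2],[[0,0,0],[-0.1,0,0],0.2],[[0,0,0],[0,0,0],0.2],[[0,0,0],[0,0,0],0.6]]'

```text
time: 25.32
tool_pos: [0.5864, 0.1612, 0.1931]
tcp_rot: [-0.0, 0.752, 0.659, 0.0]
wrist_force: [-0.4, 0.0, -0.6]
grip_width: 0.0674
grip_force: 0.0
```

```bash
python3 - <<'E'
from h import *
im=snap('top','top2'); snap('side','side3')
find(['block0'],['top','side']); print(blobs(im,'top',.055))
plan([.5837,-.0955,.18],-.18)
E
```

```text
block0 top land [([0.59, -0.321, 0.001], 0.92), ([0.465, -0.321, -0.001], 0.79), ([0.584, -0.095, -0.001], 0.58)]
block0 top boxe [([0.465, -0.315, 0.054], 0.74), ([0.59, -0.317, 0.05], 0.63), ([0.581, -0.094, 0.051], 0.58)]
block0 side land [([0.582, -0.09, 0.001], 0.7), ([0.598, 0.26, 0.008], 0.7), ([0.771, -0.224, 0.001], 0.62), ([0.463, -0.326, -0.0], 0.58)]
block0 side boxe [([0.468, -0.31, 0.038], 0.81), ([0.595, 0.269, 0.06], 0.6), ([0.588, -0.076, 0.019], 0.48)]
[([0.8209, 0.1811, 0.055], 325, [184.6, 111.0]), ([0.7895, -0.0662, 0.055], 1205, [286.2, 121.4]), ([0.6249, -0.322, 0.055], 105, [396.6, 187.6]), ([0.6144, -0.0996, 0.055], 105, [301.3, 193.0]), ([0.4957, -0.3182, 0.055], 114, [397.9, 243.3])]
plan turnz 1.548 shift [0.109 0.636 0.033] tilt [0. 0.]
```

>>> play_rows --series '[[[0,0,0.14],[0,0,0],0.6],[[0,0,0.14],[0,0,0],0.6],[[0,0,0.14],[0,0,0],0.6],[[0,0,0.14],[0,0,0],0.6],[[0,0,0.14],[0,0,0],0.6],[[0,0,0.14],[0,0,0],0.6],[[0,0,0.14],[0,0,0],0.6],[[0,0,0.14],[0,0,0],0.6],[[0,0,0.14],[0,0,0],0.6],[[0,0,0.14],[0,0,0],0.6],[[0,0,0.148],[0,0,0],0.6],[[0,0,0],[0.015,0.1,0.005],0.6],[[0,0,0],[0.015,0.1,0.005],0.6],[[0,0,0],[0.015,0.1,0.005],0.6],[[0,0,0],[0.02,0.1,0.005],0.6],[[0,0,0],[0.02,0.1,0.005],0.6],[[0,0,0],[0.02,0.1,0.005],0.6],[[0,0,0],[0.004,0.036,0.003],0.6],[[0,0,0],[0,0,0],0.6],[[0,0,0],[0,0,0],0.6]]'

```text
time: 28.12
tool_pos: [0.583, -0.0949, 0.1803]
tcp_rot: [-0.0, 0.996, -0.09, -0.0]
wrist_force: [0.4, -0.0, 0.5]
grip_width: 0.068
grip_force: 0.0
```

```bash
python3 - <<'E'
from h import *
blocks('w5')
plan([.5837,-.0955,.042],-.18)
E
```

```text
O ([0.7342, -0.0271, 0.055], 987, [137.0, 11.2]) W []
O ([0.6241, -0.3091, 0.055], 164, [555.8, 103.2]) W [([0.5652, -0.3049, 0.055], 295, [545.5, 181.5])]
O ([0.6128, -0.1014, 0.055], 864, [278.8, 167.3]) W [([0.5927, -0.0512, 0.055], 1881, [220.1, 203.8]), ([0.5571, -0.0788, 0.055], 212, [263.6, 239.3])]
  mid [ 0.5938 -0.0832] len 0.0525 yaw -0.765
O ([0.4928, -0.3125, 0.055], 397, [548.1, 261.6]) W [([0.5652, -0.3049, 0.055], 295, [545.5, 181.5]), ([0.4342, -0.3201, 0.055], 189, [550.7, 317.2])]
  mid [ 0.4962 -0.3125] len 0.0069 yaw 3.142
[([0.5807, -0.0945, -0.0048], 0.75), ([0.5997, -0.3213, 0.0016], 0.59)]
[([0.4795, -0.3104, 0.044], 0.77), ([0.5977, -0.3002, 0.0465], 0.76)]
plan turnz 0.001 shift [0.002 0.001 0.346] tilt [-0.  0.]
```

Aligned (the orange is centred in column). Now I grasp B and lift it.

>>> play_rows --series '[[[0,0,0],[0,0,0.08],0.6],[[0,0,0],[0,0,0.08],0.6],[[0,0,0],[0,0,0.07],0.6],[[0,0,0],[0,0,0.06],0.6],[[0,0,0],[0,0,0.035],0.6],[[0,0,0],[0,0,0.02],0.6],[[0,0,0],[0,0,0],0.2],[[0,0,0],[0,0,0],-1],[[0,0,0],[0,0,0],-1],[[0,0,0],[0,0,0],-1],[[0,0,0],[0,0,0],-1]]' --grip_force 22

```text
time: 29.65
tool_pos: [0.5837, -0.0965, 0.0431]
tcp_rot: [0.0, 0.996, -0.09, 0.001]
wrist_force: [0.4, 1.3, 5.8]
grip_width: 0.0398
grip_force: 24.5
```

>>> play_rows --series '[[[0,0,0],[0,0,-0.02],-1],[[0,0,0],[0,0,-0.05],-1],[[0,0,0],[0,0,-0.08],-1],[[0,0,0],[0,0,-0.09],-1],[[0,0,0],[0,0,-0.09],-1],[[0,0,0],[0,0,-0.06],-1],[[0,0,0],[0,0,0],-1]]'

```text
time: 30.52
tool_pos: [0.5837, -0.0969, 0.1997]
tcp_rot: [0.001, 0.996, -0.09, 0.002]
wrist_force: [-0.5, 0.9, -4.6]
grip_width: 0.0398
grip_force: 23.6
```

```bash
python3 - <<'E'
from h import *
plan([.5811,.1298,.2],1.44)
E
```

```text
plan turnz -1.548 shift [ 0.561 -0.08  -0.001] tilt [ 0.003 -0.001]
```

>>> play_rows --series '[[[0,0,-0.08],[0,0,0],-1],[[0,0,-0.14],[0,0,0],-1],[[0,0,-0.14],[0,0,0],-1],[[0,0,-0.14],[0,0,0],-1],[[0,0,-0.14],[0,0,0],-1],[[0,0,-0.14],[0,0,0],-1],[[0,0,-0.14],[0,0,0],-1],[[0,0,-0.14],[0,0,0],-1],[[0,0,-0.14],[0,0,0],-1],[[0,0,-0.14],[0,0,0],-1],[[0,0,-0.14],[0,0,0],-1],[[0,0,-0.068],[0,0,0],-1],[[0,0,0],[0.05,-0.01,0],-1],[[0,0,0],[0.09,-0.01,0],-1],[[0,0,0],[0.09,-0.01,0],-1],[[0,0,0],[0.09,-0.01,0],-1],[[0,0,0],[0.09,-0.015,0],-1],[[0,0,0],[0.09,-0.015,0],-1],[[0,0,0],[0.061,-0.01,0],-1],[[0,0,0],[0,0,0],-1]]'

```text
time: 33.02
tool_pos: [0.5788, 0.133, 0.1969]
tcp_rot: [-0.001, 0.751, 0.66, -0.001]
wrist_force: [-0.6, 0.5, -3.6]
grip_width: 0.0398
grip_force: 23.5
```

```bash
python3 - <<'E'
from h import *
plan([.5811,.1298,.057],1.44)
E
```

```text
plan turnz 0.003 shift [-0.007  0.007  0.35 ] tilt [-0.003  0.   ]
```

>>> play_rows --series '[[[0,0,0],[-0.003,0.003,0.05],-1],[[0,0,0],[0,0,0.06],-1],[[0,0,0],[0,0,0.06],-1],[[0,0,0],[0,0,0.06],-1],[[0,0,0],[0,0,0.05],-1],[[0,0,0],[0,0,0.04],-1],[[0,0,0],[0,0,0.02],-1],[[0,0,0],[0,0,0.008],-1],[[0,0,0],[0,0,0.002],-1],[[0,0,0],[0,0,0],-1],[[0,0,0],[0,0,0],-1]]'

```text
time: 34.4
tool_pos: [0.5821, 0.1289, 0.0589]
tcp_rot: [0.0, 0.752, 0.659, 0.0]
wrist_force: [-0.2, 0.7, -4.2]
grip_width: 0.0399
grip_force: 23.4
```

Down another 7.8 mm or so (0.0195).

>>> play_rows --series '[[[0,0,0],[0,0,0.006],-1],[[0,0,0],[0,0,0.005],-1],[[0,0,0],[0,0,0.004],-1],[[0,0,0],[0,0,0.003],-1],[[0,0,0],[0,0,0.001],-1],[[0,0,0],[0,0,0],-1],[[0,0,0],[0,0,0],-1]]'

```text
time: 35.28
tool_pos: [0.5815, 0.1288, 0.0511]
tcp_rot: [-0.0, 0.752, 0.659, -0.0]
wrist_force: [-2.2, -0.4, 3.0]
grip_width: 0.0398
grip_force: 24.3
```

>>> play_rows --series '[[[0,0,0],[0,0,0],0.1],[[0,0,0],[0,0,0],0.2],[[0,0,0],[0,0,0],0.2],[[0,0,0],[0,0,-0.03],0.2],[[0,0,0],[0,0,-0.06],0.2],[[0,0,0],[0,0,-0.09],0.2],[[0,0,0],[0,0,-0.09],0.2],[[0,0,0],[0,0,-0.09],0.2],[[0,0,0],[-0.05,0,0],0.2],[[0,0,0],[-0.1,0,0],0.2],[[0,0,0],[-0.1,0,0],0.2],[[0,0,0],[-0.1,0,0],0.6],[[0,0,0],[0,0,0],0.6]]'

```text
time: 36.9
tool_pos: [0.5635, -0.0133, 0.1943]
tcp_rot: [0.0, 0.753, 0.658, -0.0]
wrist_force: [0.2, 0.9, -1.0]
grip_width: 0.0681
grip_force: 0.0
```

```bash
python3 - <<'E'
from h import *
im=snap('top','top3'); snap('side','side4')
find(['block0'],['top','side']); print(blobs(im,'top',.055))
plan([.594,-.3205,.2],-.134)
E
```

```text
block0 top land [([0.58, 0.13, 0.007], 0.86), ([0.606, 0.281, 0.01], 0.72), ([0.592, -0.319, 0.001], 0.62), ([0.466, -0.322, 0.003], 0.58)]
block0 top boxe [([0.604, 0.275, 0.064], 0.91), ([0.468, -0.316, 0.055], 0.81), ([0.573, 0.1, 0.061], 0.71), ([0.59, -0.316, 0.053], 0.63)]
block0 side land [([0.581, 0.132, 0.013], 0.92), ([0.608, 0.279, 0.006], 0.88), ([0.464, -0.327, -0.002], 0.69), ([0.696, 0.18, 0.305], 0.69), ([0.595, -0.323, 0.0], 0.67), ([0.797, -0.06, -0.0], 0.61)]
block0 side boxe [([0.577, 0.157, 0.064], 0.94), ([0.605, 0.274, 0.059], 0.73), ([0.451, -0.308, 0.039], 0.67), ([0.588, -0.298, 0.026], 0.54)]
[([1.0459, 0.3386, 0.055], 33, [128.3, 30.6]), ([1.0186, 0.3294, 0.055], 31, [130.9, 39.9]), ([0.8208, 0.181, 0.055], 328, [184.6, 111.0]), ([0.7893, -0.0661, 0.055], 1215, [286.2, 121.5]), ([0.6248, -0.3221, 0.055], 107, [396.7, 187.7]), ([0.6133, 0.3146, 0.055], 100, [126.2, 195.4]), ([0.4955, -0.3181, 0.055], 117, [397.8, 243.4])]
plan turnz 1.504 shift [ 0.18   0.762 -0.014] tilt [-0.  0.]
```

View pics/top3.png

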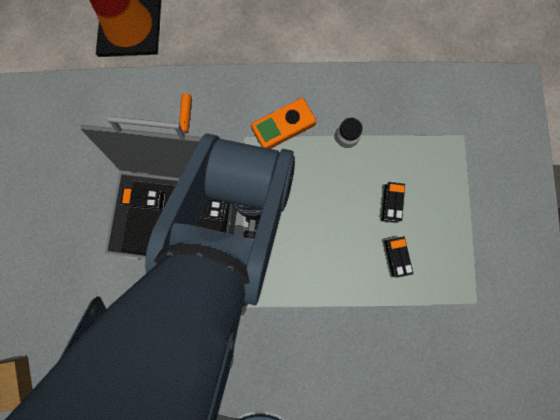

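The top view shows two blocks in the case. The first has moved about 2 cm towards the +y wall (orange at (126,195)) but still stands on the floor. C and D are unmoved at (394,202) and (398,256). On to C.

>>> play_rows --series '[[[0,0,0.14],[0,0,0],0.6],[[0,0,0.14],[0,0,0],0.6],[[0,0,0.14],[0,0,0],0.6],[[0,0,0.14],[0,0,0],0.6],[[0,0,0.14],[0,0,0],0.6],[[0,0,0.14],[0,0,0],0.6],[[0,0,0.14],[0,0,0],0.6],[[0,0,0.14],[0,0,0],0.6],[[0,0,0.14],[0,0,0],0.6],[[0,0,0.14],[0,0,0],0.6],[[0,0,0.104],[0,0,0],0.6],[[0,0,0],[0.02,0.09,0],0.6],[[0,0,0],[0.02,0.09,0],0.6],[[0,0,0],[0.02,0.09,0],0.6],[[0,0,0],[0.02,0.09,0],0.6],[[0,0,0],[0.02,0.09,0],0.6],[[0,0,0],[0.02,0.09,0],0.6],[[0,0,0],[0.02,0.09,0],0.6],[[0,0,0],[0.02,0.09,0],0.6],[[0,0,0],[0.02,0.042,0],0.6]]'

```text
time: 39.7
tool_pos: [0.5943, -0.3227, 0.1946]
tcp_rot: [0.0, 0.998, -0.068, 0.0]
wrist_force: [0.9, -0.6, 0.2]
grip_width: 0.0683
grip_force: 0.0
```

>>> play_rows --series '[[[0,0,0],[0,0,0],0.6],[[0,0,0],[0,0,0],0.6],[[0,0,0],[0,0,0],0.6]]'

```text
time: 40.08
tool_pos: [0.5938, -0.3199, 0.1947]
tcp_rot: [-0.0, 0.998, -0.067, -0.0]
wrist_force: [-0.0, -0.6, -0.3]
grip_width: 0.0683
grip_force: 0.0
```

```bash
python3 - <<'E'
from h import *
blocks('w6')
plan([.594,-.3205,.042],-.134)
im=snap('top','top4');find(['block0'],['top'])
E
```

```text
O ([0.6231, -0.3239, 0.055], 787, [277.6, 165.1]) W [([0.5626, -0.3259, 0.055], 247, [289.4, 234.4])]
O ([0.4943, -0.3203, 0.055], 583, [292.4, 303.2]) W [([0.5626, -0.3259, 0.055], 247, [289.4, 234.4]), ([0.4379, -0.3408, 0.055], 164, [320.2, 349.8]), ([0.4343, -0.3212, 0.055], 158, [300.5, 355.0])]
[([0.4628, -0.3253, -0.0017], 0.95), ([0.5947, -0.3178, 0.0033], 0.79)]
[([0.6024, -0.3174, 0.0535], 0.72), ([0.4817, -0.3244, 0.0497], 0.56)]
plan turnz 0.0 shift [ 0.    -0.001  0.382] tilt [-0.  0.]
block0 top land [([0.593, -0.322, -0.001], 0.93), ([0.607, 0.284, 0.009], 0.66), ([0.579, 0.129, 0.01], 0.56), ([0.464, -0.325, 0.001], 0.45)]
block0 top boxe [([0.582, 0.134, 0.06], 0.88), ([0.585, -0.306, 0.05], 0.74), ([0.601, 0.274, 0.062], 0.71), ([0.498, -0.299, 0.04], 0.56)]
```

View pics/w6.png

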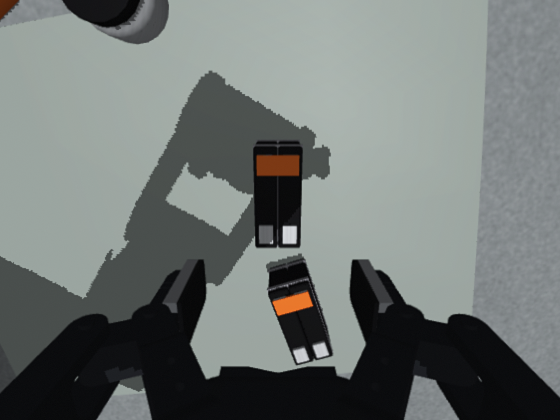

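The wrist view shows C aligned under the jaws (columns 253–302) and D below it (orange at (292,303)). I'll grasp C.

>>> play_rows --series '[[[0,0,0],[0,0,0.08],0.6],[[0,0,0],[0,0,0.09],0.6],[[0,0,0],[0,0,0.08],0.6],[[0,0,0],[0,0,0.07],0.6],[[0,0,0],[0,0,0.042],0.6],[[0,0,0],[0,0,0.02],0.6],[[0,0,0],[0,0,0],0.2],[[0,0,0],[0,0,0],-1],[[0,0,0],[0,0,0],-1],[[0,0,0],[0,0,0],-1],[[0,0,0],[0,0,0],-1]]' --grip_force 22

```text
time: 41.75
tool_pos: [0.5945, -0.3219, 0.0431]
tcp_rot: [0.0, 0.998, -0.067, 0.001]
wrist_force: [1.2, 2.4, 4.6]
grip_width: 0.0398
grip_force: 24.0
```

>>> play_rows --series '[[[0,0,0],[0,0,-0.02],-1],[[0,0,0],[0,0,-0.05],-1],[[0,0,0],[0,0,-0.08],-1],[[0,0,0],[0,0,-0.09],-1],[[0,0,0],[0,0,-0.09],-1],[[0,0,0],[0,0,-0.06],-1],[[0,0,0],[0,0,0],-1]]'

```text
time: 42.62
tool_pos: [0.5949, -0.3227, 0.2012]
tcp_rot: [0.002, 0.998, -0.067, 0.003]
wrist_force: [0.8, 0.7, -3.4]
grip_width: 0.0399
grip_force: 23.1
```

```bash
python3 - <<'E'
from h import *
plan([.5249,.2702,.2],1.44)
E
```

```text
plan turnz -1.504 shift [ 1.447 -0.367  0.003] tilt [ 0.005 -0.004]
```

>>> play_rows --series '[[[0,0,-0.08],[0,0,0],-1],[[0,0,-0.14],[0,0,0],-1],[[0,0,-0.14],[0,0,0],-1],[[0,0,-0.14],[0,0,0],-1],[[0,0,-0.14],[0,0,0],-1],[[0,0,-0.14],[0,0,0],-1],[[0,0,-0.14],[0,0,0],-1],[[0,0,-0.14],[0,0,0],-1],[[0,0,-0.14],[0,0,0],-1],[[0,0,-0.14],[0,0,0],-1],[[0,0,-0.14],[0,0,0],-1],[[0,0,-0.024],[0,0,0],-1],[[0,0,0],[0.047,-0.011,0],-1],[[0,0,0],[0.09,-0.023,0],-1],[[0,0,0],[0.09,-0.023,0],-1],[[0,0,0],[0.09,-0.023,0],-1],[[0,0,0],[0.09,-0.023,0],-1],[[0,0,0],[0.09,-0.023,0],-1],[[0,0,0],[0.09,-0.023,0],-1],[[0,0,0],[0.09,-0.023,0],-1]]'

```text
time: 45.12
tool_pos: [0.5597, -0.0417, 0.1979]
tcp_rot: [-0.001, 0.752, 0.659, -0.0]
wrist_force: [0.5, 0.2, -3.3]
grip_width: 0.0395
grip_force: 23.0
```

>>> play_rows --series '[[[0,0,0],[0.09,-0.023,0],-1],[[0,0,0],[0.09,-0.023,0],-1],[[0,0,0],[0.09,-0.023,0],-1],[[0,0,0],[0.09,-0.023,0],-1],[[0,0,0],[0.09,-0.023,0],-1],[[0,0,0],[0.09,-0.023,0],-1],[[0,0,0],[0.09,-0.023,0],-1],[[0,0,0],[0.09,-0.023,0],-1],[[0,0,0],[0.05,-0.01,0],-1],[[0,0,0],[0,0,0],-1],[[0,0,0],[0,0,0],-1],[[0,0,0],[0,0,0],-1]]'

```text
time: 46.62
tool_pos: [0.5243, 0.2701, 0.1978]
tcp_rot: [0.0, 0.752, 0.659, -0.0]
wrist_force: [-0.1, -0.1, -3.0]
grip_width: 0.0396
grip_force: 23.0
```

```bash
python3 - <<'E'
from h import *
plan([.5249,.2702,.058],1.44)
snap('wrist','w7'); im=snap('top','top5');find(['block0'],['top'])
E
```

```text
plan turnz -0.002 shift [0.    0.001 0.35 ] tilt [-0. -0.]
block0 top land [([0.465, -0.323, -0.001], 0.97), ([0.521, 0.272, 0.155], 0.86), ([0.603, 0.28, 0.01], 0.72), ([0.58, 0.126, 0.007], 0.7)]
block0 top boxe [([0.579, 0.126, 0.061], 0.98), ([0.519, 0.24, 0.208], 0.86), ([0.605, 0.275, 0.063], 0.81), ([0.465, -0.316, 0.054], 0.59), ([0.829, 0.19, 0.024], 0.18)]
```

View pics/w7.png

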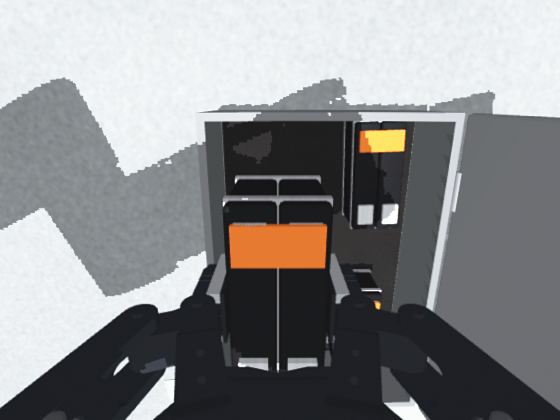

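The wrist view shows block A upright at (380,170) near the far wall, with clear floor under the held block C. I lower C.

>>> play_rows --series '[[[0,0,0],[0,0,0.05],-1],[[0,0,0],[0,0,0.06],-1],[[0,0,0],[0,0,0.06],-1],[[0,0,0],[0,0,0.06],-1],[[0,0,0],[0,0,0.05],-1],[[0,0,0],[0,0,0.04],-1],[[0,0,0],[0,0,0.02],-1],[[0,0,0],[0,0,0.008],-1],[[0,0,0],[0,0,0.002],-1],[[0,0,0],[0,0,0],-1],[[0,0,0],[0,0,0],-1]]'

```text
time: 48.2
tool_pos: [0.5245, 0.2714, 0.0584]
tcp_rot: [0.0, 0.752, 0.659, 0.0]
wrist_force: [-0.0, 0.5, -3.6]
grip_width: 0.0398
grip_force: 23.0
```

>>> play_rows --series '[[[0,0,0],[0,0,0.006],-1],[[0,0,0],[0,0,0.005],-1],[[0,0,0],[0,0,0.004],-1],[[0,0,0],[0,0,0.003],-1],[[0,0,0],[0,0,0],-1],[[0,0,0],[0,0,0],-1]]'

```text
time: 48.95
tool_pos: [0.5246, 0.2713, 0.051]
tcp_rot: [0.0, 0.752, 0.659, 0.0]
wrist_force: [0.6, -0.3, -0.1]
grip_width: 0.0396
grip_force: 23.4
```

>>> play_rows --series '[[[0,0,0],[0,0,0.001],-1],[[0,0,0],[0,0,0],0.1],[[0,0,0],[0,0,0],0.2],[[0,0,0],[0,0,0],0.2],[[0,0,0],[0,0,-0.03],0.2],[[0,0,0],[0,0,-0.06],0.2],[[0,0,0],[0,0,-0.09],0.2],[[0,0,0],[0,0,-0.09],0.2],[[0,0,0],[0,0,-0.09],0.2],[[0,0,0],[-0.05,0,0],0.2],[[0,0,0],[-0.1,0,0],0.2],[[0,0,0],[-0.1,0,0],0.2],[[0,0,0],[-0.1,0,0],0.2],[[0,0,0],[-0.1,0,0],0.6],[[0,0,0],[-0.1,0,0],0.6],[[0,0,0],[-0.1,0,0],0.6],[[0,0,0],[0,0,0],0.6]]'

```text
time: 51.08
tool_pos: [0.4883, 0.0113, 0.1933]
tcp_rot: [-0.001, 0.753, 0.658, -0.001]
wrist_force: [-0.2, 0.3, 0.1]
grip_width: 0.0684
grip_force: 0.0
```

```bash
python3 - <<'E'
from h import *
im=snap('top','top6');find(['block0'],['top'])
plan([.4652,-.3257,.2],.182)
E
```

```text
block0 top land [([0.605, 0.283, 0.008], 0.85), ([0.465, -0.324, 0.003], 0.57), ([0.527, 0.27, 0.008], 0.55)]
block0 top boxe [([0.605, 0.273, 0.063], 0.95), ([0.522, 0.27, 0.058], 0.78), ([0.463, -0.315, 0.055], 0.58), ([0.655, 0.213, 0.122], 0.46)]
plan turnz 1.201 shift [-0.213  0.824 -0.016] tilt [-0.002  0.001]
```

>>> play_rows --series '[[[0,0,0.14],[0,0,0],0.6],[[0,0,0.14],[0,0,0],0.6],[[0,0,0.14],[0,0,0],0.6],[[0,0,0.14],[0,0,0],0.6],[[0,0,0.14],[0,0,0],0.6],[[0,0,0.14],[0,0,0],0.6],[[0,0,0.14],[0,0,0],0.6],[[0,0,0.14],[0,0,0],0.6],[[0,0,0.081],[0,0,0],0.6],[[0,0,0],[-0.022,0.088,0],0.6],[[0,0,0],[-0.022,0.088,0],0.6],[[0,0,0],[-0.022,0.088,0],0.6],[[0,0,0],[-0.022,0.088,0],0.6],[[0,0,0],[-0.022,0.088,0],0.6],[[0,0,0],[-0.022,0.088,0],0.6],[[0,0,0],[-0.022,0.088,0],0.6],[[0,0,0],[-0.022,0.088,0],0.6],[[0,0,0],[-0.022,0.088,0],0.6],[[0,0,0],[-0.015,0.032,0],0.6]]'

```text
time: 53.6
tool_pos: [0.4667, -0.3267, 0.194]
tcp_rot: [-0.0, 0.996, 0.091, 0.0]
wrist_force: [-0.6, 0.4, 0.3]
grip_width: 0.068
grip_force: 0.0
```

>>> play_rows --series '[[[0,0,0],[0,0,0],0.6],[[0,0,0],[0,0,0],0.6],[[0,0,0],[0,0,0],0.6]]'

```text
time: 53.98
tool_pos: [0.4663, -0.3245, 0.1943]
tcp_rot: [-0.0, 0.996, 0.092, -0.0]
wrist_force: [-0.2, 0.2, -0.4]
grip_width: 0.0683
grip_force: 0.0
```

```bash
python3 - <<'E'
from h import *
blocks('w8')
plan([.4652,-.3257,.042],.182)
E
```

```text
O ([0.4937, -0.3201, 0.055], 759, [278.5, 167.5]) W [([0.487, -0.2596, 0.055], 1981, [202.2, 162.0]), ([0.4334, -0.3212, 0.055], 240, [266.8, 236.4]), ([0.437, -0.341, 0.055], 251, [290.5, 236.5])]
[([0.4617, -0.3249, -0.0026], 0.8)]
[([0.4706, -0.3226, 0.0505], 0.59)]
plan turnz 0.001 shift [-0.003  0.     0.381] tilt [-0.  0.]
```

>>> play_rows --series '[[[0,0,0],[-0.003,0,0.08],0.6],[[0,0,0],[0,0,0.09],0.6],[[0,0,0],[0,0,0.08],0.6],[[0,0,0],[0,0,0.07],0.6],[[0,0,0],[0,0,0.042],0.6],[[0,0,0],[0,0,0.019],0.6],[[0,0,0],[0,0,0],0.2],[[0,0,0],[0,0,0],-1],[[0,0,0],[0,0,0],-1],[[0,0,0],[0,0,0],-1],[[0,0,0],[0,0,0],-1]]' --grip_force 22

```text
time: 55.5
tool_pos: [0.4654, -0.3265, 0.0428]
tcp_rot: [0.0, 0.996, 0.091, 0.0]
wrist_force: [-0.0, 1.6, 5.6]
grip_width: 0.04
grip_force: 24.9
```

>>> play_rows --series '[[[0,0,0],[0,0,-0.02],-1],[[0,0,0],[0,0,-0.05],-1],[[0,0,0],[0,0,-0.08],-1],[[0,0,0],[0,0,-0.09],-1],[[0,0,0],[0,0,-0.09],-1],[[0,0,0],[0,0,-0.06],-1],[[0,0,0],[0,0,0],-1]]'

```text
time: 56.38
tool_pos: [0.4655, -0.3269, 0.1993]
tcp_rot: [0.001, 0.996, 0.091, 0.001]
wrist_force: [0.5, 0.3, -4.6]
grip_width: 0.0395
grip_force: 23.8
```

```bash
python3 - <<'E'
from h import *
plan([.5077,.1394,.2],1.44)
E
```

```text
plan turnz -1.201 shift [ 1.17  -0.047 -0.002] tilt [ 0.002 -0.003]
```

>>> play_rows --series '[[[0,0,-0.08],[0,0,0],-1],[[0,0,-0.14],[0,0,0],-1],[[0,0,-0.14],[0,0,0],-1],[[0,0,-0.14],[0,0,0],-1],[[0,0,-0.14],[0,0,0],-1],[[0,0,-0.14],[0,0,0],-1],[[0,0,-0.14],[0,0,0],-1],[[0,0,-0.14],[0,0,0],-1],[[0,0,-0.14],[0,0,0],-1],[[0,0,0],[0.05,0,0],-1],[[0,0,0],[0.09,-0.004,0],-1],[[0,0,0],[0.09,-0.004,0],-1],[[0,0,0],[0.09,-0.004,0],-1],[[0,0,0],[0.09,-0.004,0],-1],[[0,0,0],[0.09,-0.004,0],-1],[[0,0,0],[0.09,-0.004,0],-1],[[0,0,0],[0.09,-0.004,0],-1],[[0,0,0],[0.09,-0.004,0],-1],[[0,0,0],[0.09,-0.004,0],-1],[[0,0,0],[0.09,-0.004,0],-1]]'

```text
time: 58.88
tool_pos: [0.4974, 0.0548, 0.197]
tcp_rot: [-0.001, 0.753, 0.658, -0.001]
wrist_force: [0.4, 0.1, -5.4]
grip_width: 0.0398
grip_force: 23.7
```

>>> play_rows --series '[[[0,0,0],[0.09,-0.004,0],-1],[[0,0,0],[0.09,-0.003,0],-1],[[0,0,0],[0.04,0,0],-1],[[0,0,0],[0,0,0],-1],[[0,0,0],[0,0,0],-1],[[0,0,0],[0,0,0],-1]]'

```text
time: 59.62
tool_pos: [0.5078, 0.139, 0.1978]
tcp_rot: [-0.0, 0.753, 0.658, -0.0]
wrist_force: [-0.0, -0.6, -4.5]
grip_width: 0.0393
grip_force: 23.7
```

```bash
python3 - <<'E'
from h import *
plan([.5077,.1394,.058],1.44)
snap('wrist','w9'); snap('top','top7'); snap('side','side7'); find(['block0'],['wrist','top','side'])
E
```

```text
plan turnz -0.003 shift [ 0.001 -0.     0.35 ] tilt [-0. -0.]
block0 wrist land [([0.61, 0.28, 0.009], 0.92), ([0.508, 0.136, 0.154], 0.9), ([0.582, 0.128, 0.005], 0.68), ([0.526, 0.273, 0.01], 0.65)]
block0 wrist boxe [([0.6, 0.251, 0.058], 0.97), ([0.574, 0.136, 0.054], 0.76), ([0.525, 0.255, 0.061], 0.69), ([0.508, 0.159, 0.206], 0.68)]
block0 top land [([0.509, 0.14, 0.158], 0.84), ([0.58, 0.128, 0.01], 0.73)]
block0 top boxe [([0.501, 0.112, 0.211], 0.84), ([0.578, 0.122, 0.062], 0.68)]
block0 side land [([0.609, 0.28, 0.008], 0.79), ([0.504, 0.138, 0.155], 0.77), ([0.579, 0.132, 0.01], 0.68), ([0.548, 0.207, -0.0], 0.61), ([0.526, 0.27, 0.009], 0.55)]
block0 side boxe [([0.51, 0.174, 0.204], 0.77), ([0.604, 0.275, 0.059], 0.75), ([0.524, 0.279, 0.061], 0.63), ([0.579, 0.156, 0.063], 0.62)]
```

View pics/w9.png

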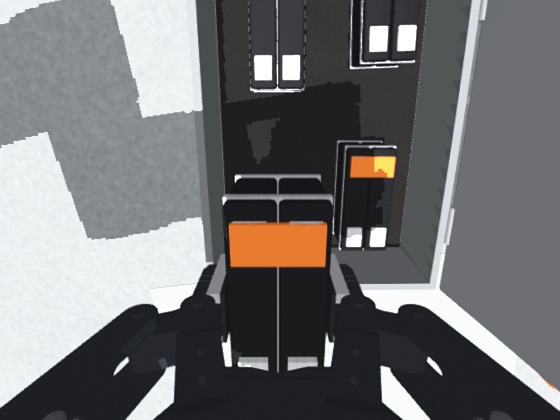

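The wrist view shows three blocks upright in the case at (278,60), (385,40) and (370,200), with the fourth slot clear under the held block. I lower D.

>>> play_rows --series '[[[0,0,0],[0,0,0.05],-1],[[0,0,0],[0,0,0.06],-1],[[0,0,0],[0,0,0.06],-1],[[0,0,0],[0,0,0.06],-1],[[0,0,0],[0,0,0.05],-1],[[0,0,0],[0,0,0.04],-1],[[0,0,0],[0,0,0.02],-1],[[0,0,0],[0,0,0.008],-1],[[0,0,0],[0,0,0.002],-1],[[0,0,0],[0,0,0],-1],[[0,0,0],[0,0,0],-1]]'

```text
time: 61.45
tool_pos: [0.5082, 0.1401, 0.0584]
tcp_rot: [0.0, 0.752, 0.659, 0.0]
wrist_force: [0.1, -0.3, -4.2]
grip_width: 0.0395
grip_force: 23.6
```

>>> play_rows --series '[[[0,0,0],[0,0,0.006],-1],[[0,0,0],[0,0,0.005],-1],[[0,0,0],[0,0,0.004],-1],[[0,0,0],[0,0,0.003],-1],[[0,0,0],[0,0,0],-1],[[0,0,0],[0,0,0],-1]]'

```text
time: 62.2
tool_pos: [0.5079, 0.1401, 0.0508]
tcp_rot: [-0.0, 0.752, 0.659, -0.0]
wrist_force: [0.5, -0.2, -1.9]
grip_width: 0.0399
grip_force: 23.9
```

>>> play_rows --series '[[[0,0,0],[0,0,0.001],-1],[[0,0,0],[0,0,0.001],-1],[[0,0,0],[0,0,0],-1],[[0,0,0],[0,0,0],0.1],[[0,0,0],[0,0,0],0.2],[[0,0,0],[0,0,0],0.2],[[0,0,0],[0,0,-0.03],0.2],[[0,0,0],[0,0,-0.06],0.2],[[0,0,0],[0,0,-0.1],0.2],[[0,0,0],[0,0,-0.12],0.2],[[0,0,0],[0,0,-0.13],-0.43],[[0,0,0],[0,0,-0.13],-0.43],[[0,0,0],[0,0,-0.13],-0.43],[[0,0,0],[0,0,-0.13],-0.43],[[0,0,0],[0,0,-0.07],-0.43],[[0,0,0],[0,0,0],-0.43],[[0,0,0],[0,0,0],-0.43]]'

```text
time: 64.32
tool_pos: [0.5066, 0.1401, 0.4085]
tcp_rot: [-0.001, 0.752, 0.659, -0.001]
wrist_force: [-0.2, -0.7, -0.8]
grip_width: 0.0242
grip_force: 0.0
```

```bash
python3 - <<'E'
from h import *
print(r.get_state()['tool_pos'])
im=snap('side','side8'); snap('top','top8'); find(['block0','lid_bar'],['side','top','wrist'])
plan([.695,.1800,.405],1.44)
E
```

```text
[0.50657411 0.14009431 0.4085183 ]
block0 side land [([0.508, 0.139, 0.008], 0.82), ([0.527, 0.27, 0.008], 0.81), ([0.608, 0.28, 0.01], 0.76), ([0.578, 0.134, 0.01], 0.72)]
block0 side boxe [([0.508, 0.166, 0.058], 0.82), ([0.602, 0.276, 0.06], 0.69), ([0.527, 0.279, 0.063], 0.64), ([0.576, 0.159, 0.063], 0.59)]
block0 top land [([0.583, 0.128, 0.008], 0.88), ([0.508, 0.142, 0.01], 0.88), ([0.605, 0.278, 0.012], 0.84), ([0.523, 0.27, 0.006], 0.73)]
block0 top boxe [([0.601, 0.247, 0.06], 0.93), ([0.579, 0.127, 0.06], 0.77), ([0.506, 0.136, 0.062], 0.63), ([0.524, 0.241, 0.058], 0.56)]
block0 wrist land [([0.61, 0.28, 0.009], 0.92), ([0.508, 0.136, 0.154], 0.9), ([0.582, 0.128, 0.005], 0.68), ([0.526, 0.273, 0.01], 0.65)]
block0 wrist boxe [([0.6, 0.251, 0.058], 0.97), ([0.574, 0.136, 0.054], 0.76), ([0.525, 0.255, 0.061], 0.69), ([0.508, 0.159, 0.206], 0.68)]
lid_bar side land [([0.696, 0.181, 0.305], 0.71)]
lid_bar side boxe [([0.674, 0.219, 0.197], 0.73)]
lid_bar top land [([0.695, 0.178, 0.309], 0.72), ([0.767, -0.226, -0.003], 0.35)]
lid_bar top boxe [([0.673, 0.173, 0.21], 0.7)]
lid_bar wrist land []
lid_bar wrist boxe [([0.654, 0.142, 0.126], 0.65)]
plan turnz -0.001 shift [0.16  0.451 0.012] tilt [0. 0.]
```

View pics/side8.png

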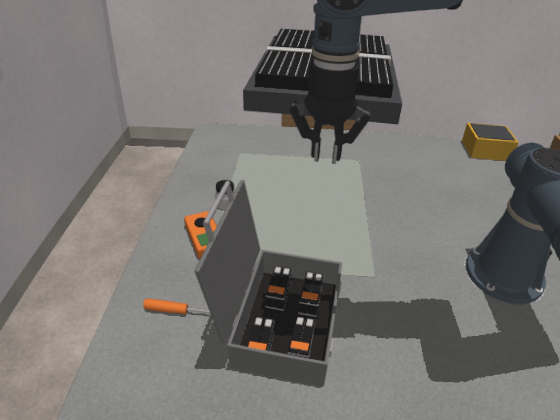

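The side view shows all four blocks upright in the case (oranges at (275,289), (310,295), (258,346) and (299,346)), an empty mat, and the lid still on its stop. Back to the bar, at the TCP where I released it (.695,.1785,.318).

>>> play_rows --series '[[[0,0,0],[0.025,0.07,0],-0.43],[[0,0,0],[0.025,0.08,0],-0.43],[[0,0,0],[0.025,0.08,0],-0.43],[[0,0,0],[0.025,0.08,0],-0.43],[[0,0,0],[0.025,0.08,0],-0.43],[[0,0,0],[0.03,0.06,0],-0.43],[[0,0,0],[0,0,0],-0.43],[[0,0,0],[0,0,0],-0.43],[[0,0,0],[0,0,0],-0.43]]'

```text
time: 66.15
tool_pos: [0.6936, 0.1778, 0.4105]
tcp_rot: [0.0, 0.752, 0.659, -0.0]
wrist_force: [0.2, -0.2, 0.3]
grip_width: 0.0243
grip_force: 0.0
```

```bash
python3 - <<'E'
from h import *
plan([.695,.1785,.318],1.44)
snap('wrist','w10'); find(['lid_bar'],['wrist'])
E
```

```text
plan turnz -0.001 shift [0.002 0.003 0.231] tilt [-0. -0.]
lid_bar wrist land [([0.695, 0.177, 0.307], 0.9)]
lid_bar wrist boxe [([0.691, 0.202, 0.272], 0.68)]
```

>>> play_rows --series '[[[0,0,0],[0,0.004,0.05],-0.43],[[0,0,0],[0,0,0.06],-0.43],[[0,0,0],[0,0,0.05],-0.43],[[0,0,0],[0,0,0.04],-0.43],[[0,0,0],[0,0,0.03],-0.43],[[0,0,0],[0,0,0],-0.43],[[0,0,0],[0,0,0],-0.43],[[0,0,0],[0,0,0],-1],[[0,0,0],[0,0,0],-1],[[0,0,0],[0,0,0],-1],[[0,0,0],[0,0,0],-1]]' --grip_force 30

```text
time: 67.68
tool_pos: [0.6952, 0.178, 0.319]
tcp_rot: [-0.0, 0.752, 0.659, -0.0]
wrist_force: [-5.0, -0.2, 5.6]
grip_width: 0.0086
grip_force: 29.8
```

```bash
python3 - <<'E'
from h import *
s=r.get_state();print(s['tool_pos'])
a=np.linspace(1.75,0,25)
b=np.c_[-.234*np.cos(a)+.005*np.sin(a), .234*np.sin(a)+.005*np.cos(a)]
d=np.diff(b,axis=0)/.4
print([[round(float(x),3),round(float(-z),3)] for x,z in d], d.sum(0))
E
```

```text
[0.69522091 0.17796966 0.31901371]
[[-0.042, -0.007], [-0.042, -0.004], [-0.043, -0.001], [-0.043, 0.002], [-0.042, 0.005], [-0.042, 0.008], [-0.041, 0.012], [-0.04, 0.014], [-0.039, 0.017], [-0.038, 0.02], [-0.036, 0.023], [-0.034, 0.025], [-0.032, 0.028], [-0.03, 0.03], [-0.028, 0.032], [-0.026, 0.034], [-0.023, 0.036], [-0.02, 0.038], [-0.017, 0.039], [-0.015, 0.04], [-0.012, 0.041], [-0.009, 0.042], [-0.006, 0.042], [-0.002, 0.043]] [-0.70157377 -0.5609037 ]
```

>>> play_rows --series '[[[0,0,0],[0,-0.042,-0.007],-1],[[0,0,0],[0,-0.042,-0.004],-1],[[0,0,0],[0,-0.043,-0.001],-1],[[0,0,0],[0,-0.043,0.002],-1],[[0,0,0],[0,-0.042,0.005],-1],[[0,0,0],[0,-0.042,0.008],-1],[[0,0,0],[0,-0.041,0.012],-1],[[0,0,0],[0,-0.04,0.014],-1],[[0,0,0],[0,-0.039,0.017],-1],[[0,0,0],[0,-0.038,0.02],-1],[[0,0,0],[0,-0.036,0.023],-1],[[0,0,0],[0,-0.034,0.025],-1],[[0,0,0],[0,-0.032,0.028],-1],[[0,0,0],[0,-0.03,0.03],-1],[[0,0,0],[0,-0.028,0.032],-1],[[0,0,0],[0,0,0],-1]]'

```text
time: 69.68
tool_pos: [0.4693, 0.2077, 0.2357]
tcp_rot: [0.0, 0.752, 0.659, -0.0]
wrist_force: [0.1, -0.3, -0.3]
grip_width: 0.0084
grip_force: 31.7
```

>>> play_rows --series '[[[0,0,0],[0,-0.026,0.034],-1],[[0,0,0],[0,-0.023,0.036],-1],[[0,0,0],[0,-0.02,0.038],-1],[[0,0,0],[0,-0.017,0.039],-1],[[0,0,0],[0,-0.015,0.04],-1],[[0,0,0],[0,-0.012,0.041],-1],[[0,0,0],[0,-0.009,0.035],-1],[[0,0,0],[0,-0.005,0.025],-1],[[0,0,0],[0,-0.002,0.01],-1],[[0,0,0],[0,-0.001,0.01],-1],[[0,0,0],[0,0,0],-1],[[0,0,0],[0,0,0],-1]]'

```text
time: 71.18
tool_pos: [0.4185, 0.2145, 0.1134]
tcp_rot: [0.001, 0.752, 0.659, 0.001]
wrist_force: [1.7, -5.7, -1.1]
grip_width: 0.0084
grip_force: 32.8
```

>>> play_rows --series '[[[0,0,0],[0,0,0.008],-1],[[0,0,0],[0,0,0.008],-1],[[0,0,0],[0,0,0.008],-1],[[0,0,0],[0,0,0.007],-1],[[0,0,0],[0,0,0.005],-1],[[0,0,0],[0,0,0.004],-1],[[0,0,0],[0,0,0.003],-1],[[0,0,0],[0,0,0.002],-1],[[0,0,0],[0,0,0],-1],[[0,0,0],[0,0,0],-1]]'

```text
time: 72.42
tool_pos: [0.4171, 0.2147, 0.095]
tcp_rot: [-0.0, 0.752, 0.659, -0.0]
wrist_force: [-3.0, -2.5, -0.3]
grip_width: 0.0087
grip_force: 32.8
```

```bash
python3 - <<'E'
from h import *
s=r.get_state();print(s['tool_pos'],s['wrist_force'])
snap('side','side9'); snap('top','top9'); find(['lid_bar'],['side','top'])
E
```

```text
[0.41713043 0.21465887 0.09503895] [-3.03393119 -2.52408326 -0.33450255]
lid_bar side land [([0.417, 0.221, 0.084], 0.69)]
lid_bar side boxe [([0.55, 0.229, 0.088], 0.93)]
lid_bar top land [([0.416, 0.216, 0.085], 0.77)]
lid_bar top boxe [([0.545, 0.186, 0.091], 0.74), ([0.757, -0.218, 0.067], 0.18)]
```

Nearly shut. I feel for the contact with small steps.

>>> play_rows --series '[[[0,0,0],[0,0,0.002],-1],[[0,0,0],[0,0,0.002],-1],[[0,0,0],[0,0,0.001],-1],[[0,0,0],[0,0,0],-1],[[0,0,0],[0,0,0],-1]]'

```text
time: 73.35
tool_pos: [0.4171, 0.2146, 0.0929]
tcp_rot: [-0.0, 0.752, 0.659, -0.001]
wrist_force: [-4.7, -1.3, -0.1]
grip_width: 0.0088
grip_force: 32.9
```

>>> play_rows --series '[[[0,0,0],[0,0,0.002],-1],[[0,0,0],[0,0,0.001],-1],[[0,0,0],[0,0,0.001],-1],[[0,0,0],[0,0,0],-1],[[0,0,0],[0,0,0],-1]]'

```text
time: 73.97
tool_pos: [0.4171, 0.2147, 0.0913]
tcp_rot: [-0.0, 0.752, 0.659, -0.001]
wrist_force: [-4.9, -0.8, -0.8]
grip_width: 0.0087
grip_force: 32.9
```

>>> play_rows --series '[[[0,0,0],[0,0,0.002],-1],[[0,0,0],[0,0,0.002],-1],[[0,0,0],[0,0,0.002],-1],[[0,0,0],[0,0,0],-1],[[0,0,0],[0,0,0],-1]]'

```text
time: 74.6
tool_pos: [0.417, 0.2146, 0.0905]
tcp_rot: [-0.0, 0.752, 0.659, -0.0]
wrist_force: [-7.8, -2.0, 15.4]
grip_width: 0.009
grip_force: 34.5
```

```bash
python3 - <<'E'
import cv2,numpy as np
from h import *
snap('side','side10')
a,b=[cv2.imread(f'pics/{n}.png')[240:380,220:380] for n in('side0','side10')]
cv2.imwrite('pics/cmp.png',cv2.resize(np.hstack([a,b]),None,fx=2.4,fy=2.4))
E
```

```text
(no output)
```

View pics/cmp.png

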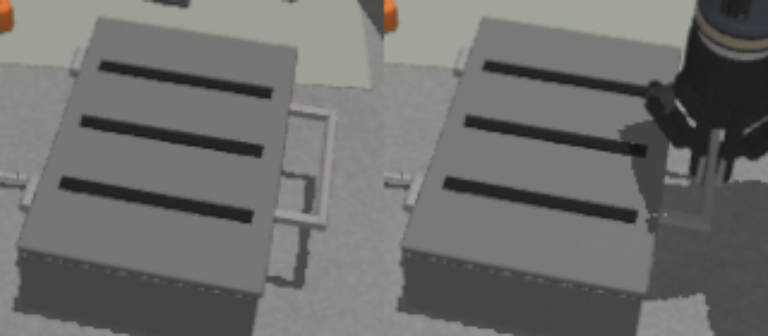

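The comparison shows the lid in the same shut position as at the start, and the 15 N upward force confirms contact. I release the bar and retreat straight up.

>>> play_rows --series '[[[0,0,0],[0,0,-0.003],-1],[[0,0,0],[0,0,0],-0.43],[[0,0,0],[0,0,0],-0.43],[[0,0,0],[0,0,0],-0.43],[[0,0,0],[0,0,0],-0.43],[[0,0,0],[0,0,-0.04],-0.43],[[0,0,0],[0,0,-0.08],-0.43],[[0,0,0],[0,0,-0.1],-0.43],[[0,0,0],[0,0,-0.1],-0.43],[[0,0,0],[0,0,-0.08],-0.43],[[0,0,0],[0,0,0],-0.43],[[0,0,0],[0,0,0],-0.43]]'

```text
time: 76.15
tool_pos: [0.4171, 0.2144, 0.2497]
tcp_rot: [-0.0, 0.752, 0.659, -0.001]
wrist_force: [-1.0, 0.3, -0.3]
grip_width: 0.0242
grip_force: 0.0
```

```bash
python3 - <<'E'
from h import *
s=r.get_state(); print(s['time'],s['tool_pos'],s['wrist_force'])
snap('side','side11'); snap('top','top11'); find(['lid_bar','meter','jar','driver'],['side','top'])
E
```

```text
76.15 [0.41714933 0.21444335 0.24970075] [-0.95612828  0.2859818  -0.34423002]
lid_bar side land [([0.416, 0.218, 0.08], 0.92)]
lid_bar side boxe [([0.548, 0.228, 0.086], 0.68)]
lid_bar top land [([0.417, 0.217, 0.082], 0.96)]
lid_bar top boxe [([0.545, 0.192, 0.088], 0.56)]
meter side land [([0.795, -0.059, -0.0], 0.98)]
meter side boxe [([0.792, -0.04, 0.035], 0.9)]
meter top land [([0.794, -0.061, 0.004], 0.71), ([0.765, -0.221, -0.0], 0.49)]
meter top boxe [([0.79, -0.06, 0.038], 0.61)]
jar side land [([0.768, -0.221, -0.0], 0.66)]
jar side boxe [([0.765, -0.203, 0.046], 0.69)]
jar top land [([0.766, -0.223, -0.002], 0.88)]
jar top boxe [([0.759, -0.219, 0.069], 0.56)]
driver side land [([0.779, 0.187, 0.005], 0.8), ([0.795, -0.059, 0.002], 0.72)]
driver side boxe [([0.819, 0.197, 0.024], 0.95)]
driver top land [([0.78, 0.194, 0.003], 0.97)]
driver top boxe [([0.816, 0.19, 0.025], 0.94)]
```

View pics/side11.png

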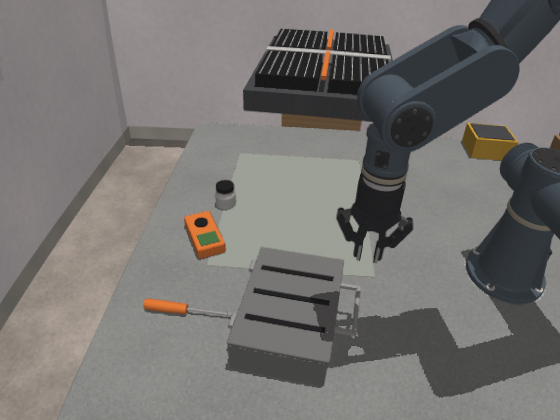

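The side view shows the case shut (bar at (350,310)), the mat empty, the gripper clear, and the meter, jar and screwdriver where they were. Handing in.

```bash
python3 -c "
from cell import r
print(r.close_job())"
```

```text
the job is handed in; nothing more can be done
None
```

I handed in the job at about 76 s: all four cell blocks stood upright on the case floor before I lowered the lid shut under control, and the meter, jar and screwdriver were not moved; one block shifted about 2 cm inside the case partway through, probably the announced knock.

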